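Set out the titration bench

TASK

Set out the bench for a titration: put the conical flask, the slide box, the square dropper bottle and the one full amber bottle each into the white shallow holder of its own shape and size, sitting flat on the holder's floor. The three amber bottles look alike, so lift them to find the heavy one; the two empty ones must end standing upright on the bench, in no holder. Set things down gently and never tip the bottles or the flask over.

Things in the scene. Friction and masses are not known exactly. Their poses are not given: they have to be found in the camera images.
- bottle_1: one of three identical closed amber glass bottles: body 56 mm diameter, straight up to 75 mm, shoulder to 94 mm, black cap 36 mm diameter, overall height 115 mm. One of the three is full (about 420 g), two are empty (about 160 g each), all within 10 %; only lifting tells which. Stands on the bench at the start. Origin: centre of the underside, z up
- bottle_2: one of three identical closed amber glass bottles: body 56 mm diameter, straight up to 75 mm, shoulder to 94 mm, black cap 36 mm diameter, overall height 115 mm. One of the three is full (about 420 g), two are empty (about 160 g each), all within 10 %; only lifting tells which. Stands on the bench at the start. Origin: centre of the underside, z up
- bottle_3: one of three identical closed amber glass bottles: body 56 mm diameter, straight up to 75 mm, shoulder to 94 mm, black cap 36 mm diameter, overall height 115 mm. One of the three is full (about 420 g), two are empty (about 160 g each), all within 10 %; only lifting tells which. Stands on the bench at the start. Origin: centre of the underside, z up
- flask: clear glass conical flask with a dark rubber stopper fixed in it: foot 82 mm diameter, narrowing cone up to 80 mm height, then a straight neck 28 mm diameter from 80 to 118 mm with a 33 mm lip (look only) at 114 to 118 mm; stopper 24 mm diameter up to 135 mm. About 180 g. Origin: centre of the underside, z up
- slide_box: closed dark grey plastic slide box, 90 mm (its x) by 46 mm (its y) by 32 mm high, with a dark seam and a small latch. About 120 g. Origin: centre of the underside, z up
- dropper_bottle: small clear glass dropper bottle with a square body 40 x 40 mm (sides along its x and y), 55 mm high, neck 24 mm diameter to 60 mm, white cap 28 mm diameter from 60 mm, tapering to the top at 85 mm. About 110 g. Origin: centre of the underside, z up
- holder_large_round: large round shallow holder for the flask: 116 mm outside, recess 100 mm diameter. Fixed to the bench, same white plastic as the other holders. Origin: centre of its underside on the bench, z up. Its inner floor is 6 mm above the bench, its rim 14 mm above the bench
- holder_small_round: small round shallow holder for the full amber bottle: 90 mm outside, recess 74 mm diameter. Fixed to the bench, same white plastic as the other holders. Origin: centre of its underside on the bench, z up. Its inner floor is 6 mm above the bench, its rim 14 mm above the bench
- holder_oblong: oblong shallow holder for the slide box: recess 108 mm along its x by 64 mm along its y, outside 120 x 76 mm. Fixed to the bench, same white plastic as the other holders. Origin: centre of its underside on the bench, z up. Its inner floor is 6 mm above the bench, its rim 14 mm above the bench
- holder_square: square shallow holder for the dropper bottle: recess 58 x 58 mm, outside 70 x 70 mm, sides along its x and y. Fixed to the bench, same white plastic as the other holders. Origin: centre of its underside on the bench, z up. Its inner floor is 6 mm above the bench, its rim 14 mm above the bench
Things that resemble listed ones, but are neither listed nor needed, are in the scene too. What is shaped like the bottle_2 but blue or pink is not meant. What is shaped like the holder_oblong but green is not meant.

How it is judged:
At the end, for the whole second after the job is handed in: Flask, slide box, dropper bottle, full bottle (weighs over 2.7 N) each within 14 mm of its own holder's centre, on its floor (underside 3-9 mm up), upright to 0.08 rad, released, still; box parallel to holder within 0.3 rad; empties upright, still, on the bench (underside under 3 mm) (horizontal distance between flask and holder_large_round below 0.014 m and z of flask in the frame of holder_large_round between 0.003 and 0.009 m and angle between each of flask, slide_box, dropper_bottle's own z axis and vertical below 0.08 rad and linear speed of each of flask, slide_box, dropper_bottle below 0.02 m/s and contact force between each of flask, slide_box, dropper_bottle and the fingers below 0.1 N and horizontal distance between slide_box and holder_oblong below 0.014 m and z of slide_box in the frame of holder_oblong between 0.003 and 0.009 m and horizontal distance between dropper_bottle and holder_square below 0.014 m and z of dropper_bottle in the frame of holder_square between 0.003 and 0.009 m and angle between the x axis of slide_box and the x axis of holder_oblong, either way round below 0.3 rad and ((horizontal distance between bottle_1 and holder_small_round below 0.014 m and z of bottle_1 in the frame of holder_small_round between 0.003 and 0.009 m and angle between each of bottle_1, bottle_2, bottle_3's own z axis and vertical below 0.08 rad and linear speed of each of bottle_1, bottle_2, bottle_3 below 0.02 m/s and contact force between bottle_1 and the fingers below 0.1 N and contact force between bottle_1 and holder_small_round above 2.7 N and height (world z) of bottle_2 between -0.01 and 0.003 m and height (world z) of bottle_3 between -0.01 and 0.003 m) or (horizontal distance between bottle_2 and holder_small_round below 0.014 m and z of bottle_2 in the frame of holder_small_round between 0.003 and 0.009 m and angle between each of bottle_2, bottle_1, bottle_3's own z axis and vertical below 0.08 rad and linear speed of each of bottle_2, bottle_1, bottle_3 below 0.02 m/s and contact force between bottle_2 and the fingers below 0.1 N and contact force between bottle_2 and holder_small_round above 2.7 N and height (world z) of bottle_1 between -0.01 and 0.003 m and height (world z) of bottle_3 between -0.01 and 0.003 m) or (horizontal distance between bottle_3 and holder_small_round below 0.014 m and z of bottle_3 in the frame of holder_small_round between 0.003 and 0.009 m and angle between each of bottle_3, bottle_1, bottle_2's own z axis and vertical below 0.08 rad and linear speed of each of bottle_3, bottle_1, bottle_2 below 0.02 m/s and contact force between bottle_3 and the fingers below 0.1 N and contact force between bottle_3 and holder_small_round above 2.7 N and height (world z) of bottle_1 between -0.01 and 0.003 m and height (world z) of bottle_2 between -0.01 and 0.003 m))); the robot touches nothing.
It fails at once if a bottle or the flask is tipped by more than 0.7 rad (angle between any of bottle_1, bottle_2, bottle_3, flask, dropper_bottle's own z axis and vertical above 0.7 rad).
It fails at once if a thing is banged down into its holder with more than 60 N (contact force between flask and holder_large_round above 60 N or contact force between slide_box and holder_oblong above 60 N or contact force between dropper_bottle and holder_square above 60 N or contact force between any of bottle_1, bottle_2, bottle_3 and holder_small_round above 60 N).
It also fails if it takes over 128 s, if anything falls off the work surface, if the arm or the gripper's body presses on something with over 40 N, if the wrist force passes 120 N, or if a joint passes its speed limit or range.

ROBOT

A 7-joint arm with a two-finger parallel gripper is mounted at the origin on the work surface. World frame = base frame: x ahead of the robot, y to its left, z up, the work surface at z = 0. Lengths are in m, angles in rad, forces in N, time in s.
With the tool pointing down it reaches from about 0.4 to 0.85 m from the base axis. Payload 10.4 kg.
Tool frame: the origin (TCP) lies at the very end of the fingers, on their centre line; the grasp point (between the pads) lies 19 mm behind it; z points along the fingers, y is the line along which they close (so a half turn about z gives the same grasp; the last joint's range is limited). The gripper opens to 85 mm and grips with 20 to 120 N. Pads are 22 mm wide; open, the fingers measure 114 mm over their backs; the gripper's body (76 mm by 85 mm) begins 54 mm behind the grasp point. The pads swing forward as they close: fully open they stand 13 mm farther back than shut.
Start: joints at [-1.185, 0.332, -0.065, 1.46, 0.022, 1.35, -0.088], TCP at [0.248, 0.574, 0.231] pointing down, gripper open.
Joint ranges: [-2.6, 2.6], [-0.5, 2.12], [-1.47, 1.34], [0.16, 2.42], [-1.27, 4.41], [0.06, 2.06], [-2.6, 2.6]. Speed limits (rad/s): [2.22, 2.22, 2.79, 2.79, 3.14, 3.14, 3.14].

INTERFACE

Orientations are given as [roll, pitch, yaw] about the fixed x, y, z axes, in that order (R = Rz(yaw) Ry(pitch) Rx(roll)).
In Python, from plant import * gives the robot as it stands. The module is installed in compiled form; this text tells all that it offers.
- The arm moves only by the shell command python3 -m jog 'ROWS' [OPENING]. ROWS is JSON, one flat list of numbers, 6 for each row, row after row: the shift along the world's x, y, z in units of 40 mm (1.0 is 40 mm), then the turn, a rotation vector about the world's x, y, z in units of 5 degrees (1.0 is 5 degrees). In form: [dx, dy, dz, ax, ay, az, dx, dy, dz, ax, ay, az, ...]. A call has 1 to 10 rows; each row is the pose to reach, as a shift and turn from the pose commanded when the call began; what a row does not reach only later rows make up. A row lasts 1/10 s, in which the tool goes at most 50 mm and 8.59 degrees, less where a joint would pass 70% of its speed; a pose out of reach is approached as far as the arm can. A call with a gripper value outside its range is refused whole. OPENING is the finger opening in mm, from 0 to 85.4, set as the call begins (- or left out, the last holds). The fingers move at their own pace and stop on an object; the grip force is fixed at half the most. Time passes only in rows, so rows that repeat a pose let the fingers close. It gives the time, the measured TCP pose, the force, the opening and the grip force at its end, in the units of the state.
- read_state(): the state, without advancing time (a new reading comes with each control period).
- get_image(name): name is "side" or "top"; returns a dict with "frame" (400x640x3 uint8, red, green, blue), "z_map" (400x640 float32, m along the optical axis (not along the pixel's ray), 0 where there is no reading), "mtx" (3x3 intrinsics, pixels), "world_from_camera" (4x4, takes a point from camera to world coordinates). Camera axes: x right, y up, looking along -z (the intrinsics and any distortion apply to the point x, -y, -z); pixel columns grow to the right and rows downward; lengths in m; the calibration is good to about 2 mm. A picture is of the moment at which its call begins.
- close_job(): hands the job in; it is judged then, once.
The state is a dict: "t": time; "joint_positions": joint angles; "dq": joint speeds; "effort": joint torques, N m; "ee_pos": TCP position; "tool_rot": TCP orientation; "wrist_force": force on the tool from outside, world axes, zero at the start; "wrist_torque": the same for the moment, N m; "opening": opening from 0.0 (shut) to 1.0 (fully open); "grip_force": force on a finger pad.
Only numpy, scipy, OpenCV 4.12 (cv2) and the standard library are available. Lean on these libraries where they do the work, as an engineer would, in place of code of your own. Each camera call takes 0.05 s, during which the arm holds its last target. There are 200 camera calls.

## Working session

There is one attempt and no reset: what is moved stays moved. The work goes in short steps, Python scripts to look and compute and a shell command to move; the robot and the scene stay as the last step left them, time stands still between calls to the robot, and variables do not carry over. Pictures are saved under pics/ and viewed, at most 14 in all, crops included, and the job is handed in when it is done.

```bash
mkdir -p pics; cat > look.py <<'E'
from plant import *
import numpy as np, cv2
def cap(n):
    d=get_image(n); np.savez(f'{n}.npz',**{k:np.asarray(v) for k,v in d.items()}); return d
def pts(d):
    z=d['z_map']; K=d['mtx']; v,u=np.mgrid[:z.shape[0],:z.shape[1]]
    x=(u-K[0,2])/K[0,0]*z; y=(v-K[1,2])/K[1,1]*z
    P=np.stack([x,-y,-z,np.ones_like(z)],-1)@np.asarray(d['world_from_camera']).T
    P=P[...,:3]; P[z==0]=np.nan; return P
def ray(d,u,v,h):
    K=d['mtx'];T=np.asarray(d['world_from_camera']);r=T[:3,:3]@np.array([(u-K[0,2])/K[0,0],-(v-K[1,2])/K[1,1],-1]);o=T[:3,3]
    return o+r*(h-o[2])/r[2]
E
python3 - <<'E'
from look import *
for n in('top','side'):
    d=cap(n); print(n,d['mtx'],np.round(d['world_from_camera'],3),list(d.keys()))
    cv2.imwrite(f'pics/{n}0.png',d['frame'][...,::-1])
print(read_state())
E
```

```text
top [[504.20790714   0.         317.33241355]
 [  0.         504.20790714 201.31500782]
 [  0.           0.           1.        ]] [[ 1.000e-03  9.810e-01 -1.950e-01  1.890e-01]
 [-1.000e+00  2.000e-03  7.000e-03 -4.000e-02]
 [ 7.000e-03  1.950e-01  9.810e-01  1.548e+00]
 [ 0.000e+00  0.000e+00  0.000e+00  1.000e+00]] ['frame', 'z_map', 'mtx', 'world_from_camera']
side [[485.36732901   0.         327.49903866]
 [  0.         485.36732901 194.71492571]
 [  0.           0.           1.        ]] [[ 0.7    0.36  -0.616 -0.421]
 [-0.714  0.374 -0.592 -0.915]
 [ 0.017  0.855  0.519  0.8  ]
 [ 0.     0.     0.     1.   ]] ['frame', 'z_map', 'mtx', 'world_from_camera']
{'t': 0.1, 'joint_positions': array([-1.18459778,  0.33279408, -0.06472146,  1.46084902,  0.02161483,
        1.34990109, -0.08847096]), 'dq': array([ 0.00121848, -0.00305213, -0.0003802 , -0.00295418,  0.00038358,
        0.00057312, -0.00025198]), 'effort': array([ 2.72771031e-03, -6.26747203e+01,  5.02203649e-02, -3.92423308e+01,
        1.64822041e-02,  7.14283306e-03,  3.01908540e-05]), 'ee_pos': array([0.24830517, 0.57319616, 0.23060864]), 'tool_rot': array([-3.14033893e+00,  6.42611975e-05,  2.73286577e+00]), 'wrist_force': array([-0.40355838, -0.11670605, -0.4722089 ]), 'wrist_torque': array([0.00372767, 0.02188051, 0.00636484]), 'grip_force': 0.0, 'opening': 1.0020711271976497}
```

View pics/top0.png

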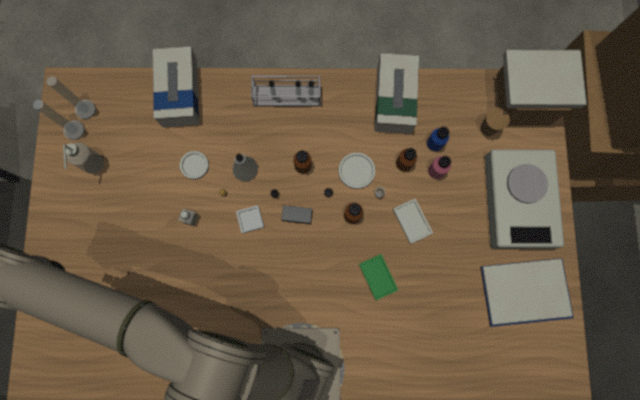

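View pics/side0.png

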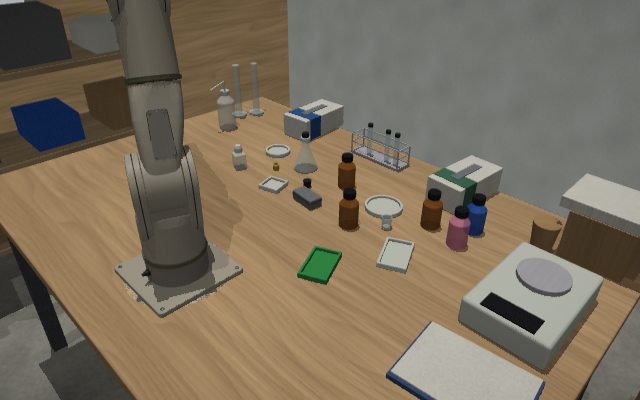

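```bash
python3 - <<'E'
from look import *
seeds={'hL':(357,171),'hS':(193,165),'hSq':(250,219),'hOb':(412,221),'b303':(303,162),'b408':(408,159),'b354':(354,213),'flask':(243,165),'box':(296,214),'drop':(187,216),'s223':(223,193),'s275':(275,193),'s328':(328,192),'s379':(379,193),'blue':(438,139),'pink':(441,167)}
for n in('top','side'):
    d=dict(np.load(n+'.npz'));P=pts(d);z=P[...,2]
    print(n,'table z',np.nanmedian(z[(P[...,0]>.35)&(P[...,0]<.8)&(abs(P[...,1])<.5)]), np.nanpercentile(z[(P[...,0]>.35)&(P[...,0]<.5)&(abs(P[...,1])<.1)],[5,50,95]))
    m=(np.nan_to_num(z)>.005).astype(np.uint8)
    N,L,st,ce=cv2.connectedComponentsWithStats(m,connectivity=4)
    for i in range(1,N):
        if st[i,4]<15 or st[i,4]>4000: continue
        p=P[L==i]; 
        if p[:,2].max()>.25 or p[:,0].max()>1.1:continue
        print(ce[i].round(),st[i,4],'lo',np.percentile(p,2,axis=0).round(3),'hi',np.percentile(p,98,axis=0).round(3),'mid',((np.percentile(p,2,axis=0)+np.percentile(p,98,axis=0))/2).round(3)[:2])
d=dict(np.load('top.npz'));c=d['frame'][120:300,160:470][...,::-1]
cv2.imwrite('pics/topc.png',cv2.resize(c,None,fx=2.55,fy=2.55,interpolation=cv2.INTER_CUBIC))
E
```

```text
top table z 0.0013054447961280413 [-0.00540507  0.00103022  0.0331698 ]
[628.  70.] 2666 lo [ 0.704 -1.048  0.008] hi [ 1.069 -1.027  0.146] mid [ 0.887 -1.037]
[175.  87.] 3415 lo [0.74  0.334 0.012] hi [0.967 0.459 0.092] mid [0.854 0.396]
[397.  93.] 3195 lo [ 0.721 -0.358  0.014] hi [ 0.947 -0.235  0.092] mid [ 0.834 -0.297]
[286.  92.] 1537 lo [ 0.812 -0.055  0.005] hi [0.884 0.155 0.128] mid [0.848 0.05 ]
[72. 98.] 629 lo [0.771 0.672 0.006] hi [0.822 0.728 0.22 ] mid [0.797 0.7  ]
[ 60. 120.] 642 lo [0.699 0.701 0.006] hi [0.753 0.755 0.221] mid [0.726 0.728]
[438. 139.] 423 lo [ 0.659 -0.448  0.006] hi [ 0.707 -0.398  0.12 ] mid [ 0.683 -0.423]
[ 83. 158.] 889 lo [0.575 0.624 0.007] hi [0.645 0.683 0.186] mid [0.61  0.654]
[407. 159.] 392 lo [ 0.593 -0.352  0.008] hi [ 0.641 -0.298  0.12 ] mid [ 0.617 -0.325]
[302. 162.] 362 lo [ 0.584 -0.03   0.007] hi [0.629 0.021 0.12 ] mid [ 0.607 -0.005]
[193. 165.] 460 lo [0.569 0.297 0.005] hi [0.653 0.379 0.019] mid [0.611 0.338]
[357. 170.] 736 lo [ 0.541 -0.226  0.005] hi [ 0.648 -0.121  0.02 ] mid [ 0.594 -0.173]
[244. 167.] 555 lo
[... 1518 characters left out ...]
38  0.017] mid [0.611 0.337]
[238. 157.] 278 lo [0.419 0.318 0.007] hi [0.455 0.36  0.085] mid [0.437 0.339]
[348. 192.] 1222 lo [ 0.426 -0.186  0.008] hi [0.624 0.01  0.116] mid [ 0.525 -0.088]
[276. 165.] 40 lo [0.51  0.232 0.005] hi [0.536 0.257 0.029] mid [0.523 0.245]
[273. 184.] 259 lo [0.399 0.118 0.005] hi [0.478 0.195 0.017] mid [0.439 0.157]
[307. 195.] 488 lo [ 0.425 -0.033  0.007] hi [0.524 0.088 0.035] mid [0.474 0.028]
[384. 208.] 666 lo [ 0.509 -0.255  0.005] hi [ 0.649 -0.122  0.035] mid [ 0.579 -0.188]
[395. 254.] 725 lo [ 0.371 -0.397  0.005] hi [ 0.497 -0.294  0.016] mid [ 0.434 -0.345]
[320. 264.] 845 lo [ 0.199 -0.287  0.005] hi [ 0.325 -0.186  0.016] mid [ 0.262 -0.236]
```

View pics/topc.png

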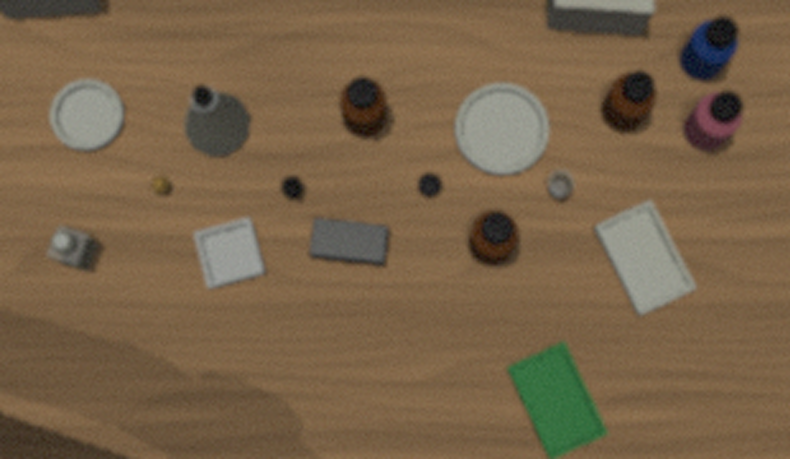

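Candidates (top image pixels):
- **Amber bottles:** (303,162), (408,159) and (354,213). The blue (438,139) and pink (441,167) ones are not meant.
- **Oblong holder:** white (412,221). The green one at (379,277) is not meant.
- **Round holders:** large (357,171), small (193,165).
- **Square holder:** (250,219).
- **Objects:** flask (243,165), box (296,214), dropper (187,216). The stoppers and small parts at (223,193), (275,193), (328,192) and (379,193) are clutter.

The crop confirms these choices. Next I'll refine the positions in both views.

```bash
cat > fine.py <<'E'
from look import *
import sys
A={'hL':(.594,-.173,.065,.007,.03),'hS':(.611,.338,.052,.007,.03),'hSq':(.439,.159,.055,.007,.03),'hOb':(.435,-.344,.08,.007,.03),
'b303':(.605,-.003,.04,.105,.13),'b408':(.617,-.325,.04,.105,.13),'b354':(.45,-.157,.04,.105,.13),'flask':(.597,.178,.045,.12,.15),'box':(.451,.013,.06,.026,.045),'drop':(.438,.34,.035,.068,.1),'dropbody':(.438,.34,.04,.045,.06)}
def go(names=A,view=('top','side')):
  for n in view:
    d=dict(np.load(n+'.npz'));P=pts(d).reshape(-1,3);P=P[~np.isnan(P[:,0])]
    for k in names:
        x,y,r,a,b=A[k]; p=P[(np.hypot(P[:,0]-x,P[:,1]-y)<r)&(P[:,2]>a)&(P[:,2]<b)]
        if len(p)<6: print(n,k,'few');continue
        q=(p[:,:2]*1000).astype(np.float32); (cx,cy),(w,h),an=cv2.minAreaRect(q); c,R=cv2.minEnclosingCircle(q)
        print(n,k,len(p),'mean',q.mean(0).round(1),'rect',np.round([cx,cy,w,h,an],1),'circ',np.round([*c,R],1),'z med/95',np.percentile(p[:,2],[50,95]).round(4))
if __name__=='__main__': go()
E
python3 fine.py
```

```text
top hL 578 mean [ 594.7 -173.7] rect [ 594.7 -173.4  114.2  115.7   63.2] circ [ 595.4 -175.4   62.2] z med/95 [0.0109 0.0188]
top hS 382 mean [611.  339.6] rect [610.9 338.6  89.2  93.1  15.6] circ [609.1 335.7  50.5] z med/95 [0.0112 0.0184]
top hSq 326 mean [438.7 158.2] rect [440.  158.9  88.5  91.6  83.5] circ [435.8 158.9  50.8] z med/95 [0.011  0.0193]
top hOb 598 mean [ 434.7 -343.8] rect [ 433.8 -344.9  143.4  143.6    2.5] circ [ 436.3 -345.8   77.7] z med/95 [0.0109 0.0185]
top b303 117 mean [611.4  -3. ] rect [611.3  -2.6  35.4  32.8   1.6] circ [611.5  -1.9  18.3] z med/95 [0.1147 0.1202]
top b408 114 mean [ 619.2 -324.4] rect [ 619.9 -324.9   32.5   34.6   34.3] circ [ 619.8 -325.2   17.9] z med/95 [0.1145 0.1201]
top b354 122 mean [ 451.6 -157.4] rect [ 4.521e+02 -1.569e+02  3.510e+01  3.240e+01  4.000e-01] circ [ 452.2 -157.5   18. ] z med/95 [0.1154 0.1197]
top flask 67 mean [599.5 177.4] rect [599.4 176.2  27.6  26.1  54.3] circ [601.2 175.9  15.5] z med/95 [0.1341 0.1386]
top box 418 mean [451.  14.] rect [451.5  13.7  89.4  46.7  83.3] circ [451.1  13.7  48.3] z m
[... 936 characters left out ...]
[ 621.3 -324.7   37.5   34.7   23.5] circ [ 621.3 -326.2   19.5] z med/95 [0.1139 0.1174]
side b354 101 mean [ 449.3 -161.5] rect [ 451.5 -159.4   37.4   32.8   80.4] circ [ 455.  -159.3   21.1] z med/95 [0.114  0.1164]
side flask 46 mean [599.2 174.7] rect [600.  175.1  23.5  23.4  80.1] circ [602.5 175.2  14.1] z med/95 [0.1316 0.1366]
side box 265 mean [449.3   9.3] rect [451.1  12.8  96.5  49.2  83. ] circ [452.3  11.8  51.4] z med/95 [0.0312 0.0346]
side drop 47 mean [437.8 337.3] rect [437.  337.1  24.4  23.5  51.1] circ [436.8 337.5  14. ] z med/95 [0.0787 0.0862]
side dropbody 72 mean [435.2 332.6] rect [436.6 334.7  36.   44.5  52. ] circ [439.9 339.5  25. ] z med/95 [0.053  0.0586]
```

```bash
python3 -m jog '[1,-1.2,0,0,0,0.3, 2,-2.4,0,0,0,0.6, 3,-3.6,-0.5,0,0,0.9, 4,-4.8,-1,0,0,1.3, 4.5,-5.5,-1.8,0,0,1.3, 4.79,-5.81,-2.2,0,0,1.3, 4.79,-5.81,-2.2,0,0,1.3, 4.79,-5.81,-2.2,0,0,1.3, 4.79,-5.81,-2.2,0,0,1.3]' 85
```

```text
t: 1.0
ee_pos: [0.4397, 0.3414, 0.1432]
tool_rot: [-3.141, -0.001, 2.846]
wrist_force: [-0.2, -1.0, -0.3]
opening: 0.992
grip_force: 0.0
```

```bash
python3 -m jog '[0,0,-0.6,0,0,0, 0,0,-1.2,0,0,0, 0,0,-1.8,0,0,0, 0,0,-2.4,0,0,0, 0,0,-2.75,0,0,0, 0,0,-2.9,0,0,0, 0,0,-2.9,0,0,0, 0,0,-2.9,0,0,0]' && python3 -m jog '[0,0,0,0,0,0,0,0,0,0,0,0,0,0,0,0,0,0,0,0,0,0,0,0,0,0,0,0,0,0,0,0,0,0,0,0,0,0,0,0,0,0,0,0,0,0,0,0,0,0,0,0,0,0,0,0,0,0,0,0]' 20
```

```text
t: 1.8
ee_pos: [0.4405, 0.3419, 0.0284]
tool_rot: [3.14, 0.001, 2.847]
wrist_force: [0.0, -0.1, 0.5]
opening: 0.994
grip_force: 0.0
t: 2.8
ee_pos: [0.4405, 0.3416, 0.0281]
tool_rot: [3.14, 0.001, 2.846]
wrist_force: [0.1, 0.1, 6.7]
opening: 0.461
grip_force: 61.3
```

```bash
python3 -m jog '[0,0,0.4,0,0,0, 0,0,1,0,0,0, 0,0,1.4,0,0,0, 0,-0.6,1.5,0,0,0.9, 0,-1.5,1.5,0,0,2, 0,-2.4,1.5,0,0,3.4, 0,-3.3,1.5,0,0,4.8, -0.05,-4.2,1.5,0,0,6, -0.05,-4.58,1.5,0,0,6.4, -0.05,-4.58,1.5,0,0,6.4]' && python3 -m jog '[0,0,0,0,0,0,0,0,0,0,0,0,0,0,0,0,0,0]'; python3 - <<'E'
from look import *
d=cap('top');s=cap('side')
a=d['frame'][170:270,180:340];b=s['frame'][110:230,200:392]
r=lambda c,f:cv2.resize(c,(480,300),interpolation=cv2.INTER_CUBIC)
cv2.imwrite('pics/c1.png',np.vstack([r(a,0),r(b,0)])[...,::-1])
E
```

```text
t: 3.8
ee_pos: [0.4379, 0.1552, 0.0872]
tool_rot: [-3.141, -0.001, -2.882]
wrist_force: [-0.5, 1.3, -1.4]
opening: 0.449
grip_force: 60.6
t: 4.1
ee_pos: [0.4379, 0.1589, 0.0873]
tool_rot: [3.141, -0.0, -2.877]
wrist_force: [0.3, -1.3, -1.3]
opening: 0.46
grip_force: 60.6
```

View pics/c1.png

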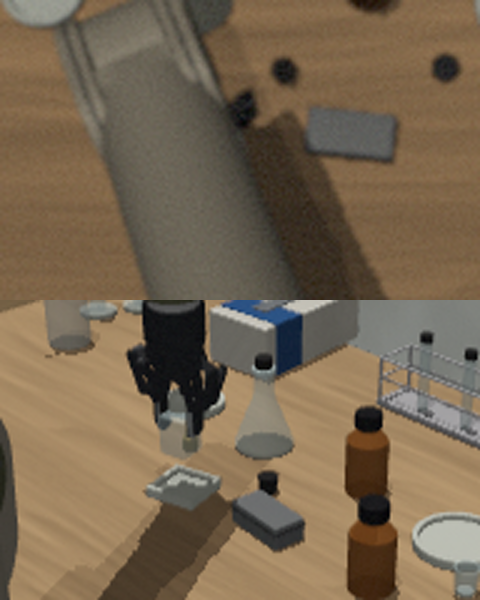

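The crop shows the dropper gripped upright, straight over the square holder (lower crop, about (180,440) above (183,487)). Next I lower it gently.

```bash
python3 -m jog '[0,0,-0.4,0,0,0, 0,0,-0.8,0,0,0, 0,0,-1.05,0,0,0, 0,0,-1.15,0,0,0, 0,0,-1.22,0,0,0, 0,0,-1.27,0,0,0, 0,0,-1.31,0,0,0, 0,0,-1.33,0,0,0, 0,0,-1.33,0,0,0, 0,0,-1.33,0,0,0]'
```

```text
t: 5.2
ee_pos: [0.4381, 0.158, 0.0343]
tool_rot: [3.141, 0.0, -2.878]
wrist_force: [1.2, 0.0, -1.6]
opening: 0.455
grip_force: 60.6
```

```bash
python3 -m jog '[0,0,-0.02,0,0,0, 0,0,-0.04,0,0,0, 0,0,-0.05,0,0,0,0,0,-0.05,0,0,0]' && python3 -m jog '[0,0,0,0,0,0,0,0,0,0,0,0,0,0,0,0,0,0,0,0,0,0,0,0,0,0,0,0,0,0,0,0,0.5,0,0,0,0,0,1.2,0,0,0,0,0,2,0,0,0,0,0,2.6,0,0,0,0,0,2.6,0,0,0]' 85
```

```text
t: 5.6
ee_pos: [0.4383, 0.158, 0.034]
tool_rot: [3.141, 0.0, -2.879]
wrist_force: [-10.4, -4.6, 26.6]
opening: 0.456
grip_force: 64.3
t: 6.6
ee_pos: [0.4398, 0.1587, 0.1393]
tool_rot: [3.14, 0.005, -2.879]
wrist_force: [-0.4, 0.3, -0.9]
opening: 0.998
grip_force: 0.0
```

```bash
python3 -m jog '[0,-0.4,0,0,0,1.5, 0.1,-0.8,0,0,0,3, 0.1,-1.2,0,0,0,4.5, 0.15,-1.6,0,0,0,6, 0.2,-2,0,0,0,7.5, 0.28,-2.4,0,0,0,9, 0.28,-2.8,-0.5,0,0,10.5, 0.28,-3.2,-1,0,0,12, 0.28,-3.63,-1.5,0,0,13.6, 0.28,-3.63,-1.5,0,0,13.6]' && python3 -m jog '[0,0,0,0,0,0,0,0,0,0,0,0]'; python3 - <<'E'
from look import *
print(read_state()['joint_positions'])
cap('side'); cap('top')
import fine; fine.go(['dropbody','hSq'])
fine.A['x']=(.4385,.158,.035,.035,.07);fine.go(['x'])
E
```

```text
t: 7.6
ee_pos: [0.443, 0.0239, 0.0878]
tool_rot: [3.125, -0.056, -1.891]
wrist_force: [-0.7, -0.3, -0.7]
opening: 0.999
grip_force: 0.0
t: 7.8
ee_pos: [0.4434, 0.0232, 0.0886]
tool_rot: [3.126, -0.055, -1.896]
wrist_force: [-0.3, -0.7, -0.0]
opening: 0.997
grip_force: 0.0
[ 0.05668238  0.11858656 -0.25486011  2.04439807  0.08152403  1.02532348
  2.57502239]
top dropbody few
top hSq 266 mean [434.9 157.2] rect [434.3 157.4  88.   78.8  25. ] circ [437.1 158.   50.8] z med/95 [0.0126 0.0204]
side dropbody few
side hSq 220 mean [429.5 146.2] rect [440.3 158.3  79.6  75.2  15.2] circ [435.2 153.9  47.8] z med/95 [0.0139 0.0274]
top x 128 mean [433.6 154.7] rect [438.1 158.   41.1  40.   15.1] circ [438.1 157.8  26.3] z med/95 [0.0594 0.0669]
side x 161 mean [431.9 149.1] rect [438.1 155.5  43.8  42.3  14.7] circ [437.6 154.3  25.8] z med/95 [0.0548 0.0664]
```

```bash
python3 -m jog '[0,0,0,0,0,-1.6, 0,0,0,0,0,-3.2, 0,0,0,0,0,-4.8, 0,0,0,0,0,-6.4, 0,0,0,0,0,-8, 0,0,0,0,0,-9.6, 0,0,0,0,0,-11.2, 0,0,0,0,0,-12.8, 0,0,0,0,0,-14.4, 0,0,0,0,0,-15]'
```

```text
t: 8.9
ee_pos: [0.4439, 0.025, 0.0895]
tool_rot: [3.127, -0.054, 3.077]
wrist_force: [1.1, 0.1, -1.0]
opening: 0.993
grip_force: 0.0
```

```bash
cat > d.py <<'E'
import sys,numpy as np
from plant import *
from scipy.spatial.transform import Rotation as R
x,y,z,yaw=map(float,sys.argv[1:5]); s=read_state()   # mm, deg
p=np.array([x,y,z])/1000-s['ee_pos']
rv=(R.from_euler('xyz',[np.pi,0,np.radians(yaw)])*R.from_euler('xyz',s['tool_rot']).inv()).as_rotvec()
print('shift',(p/.04).round(2),'turn',(np.degrees(rv)/5).round(2),'q',s['joint_positions'].round(2))
E
python3 d.py 451.2 13.3 100 83.3
```

```text
shift [ 0.18 -0.29  0.26] turn [ -0.66  -0.3  -18.59] q [ 0.01  0.12 -0.15  2.03 -0.01  1.03  1.36]
```

```bash
python3 -m jog '[0,0,0.2,0,0,-1.6, 0.1,-0.1,0.2,-0.1,-0.05,-3.2, 0.1,-0.1,0.2,-0.17,-0.08,-4.8, 0.18,-0.2,0.2,-0.23,-0.1,-6.4, 0.18,-0.2,0.2,-0.28,-0.13,-8, 0.18,-0.29,0.2,-0.35,-0.16,-9.7, 0.18,-0.29,0.2,-0.4,-0.18,-11.4, 0.18,-0.29,0.26,-0.46,-0.21,-13.1, 0.18,-0.29,0.26,-0.53,-0.24,-14.8, 0.18,-0.29,0.26,-0.59,-0.26,-16.5]' >/dev/null; python3 -m jog '[0,0,0,0,0,0]'; python3 d.py 451.2 13.3 60 83.3
```

```text
t: 10.0
ee_pos: [0.451, 0.0136, 0.0999]
tool_rot: [-3.139, -0.008, 1.64]
wrist_force: [0.5, 0.0, -0.2]
opening: 0.996
grip_force: 0.0
shift [ 0.   -0.01 -1.  ] turn [-0.09 -0.03 -2.13] q [-0.06  0.08 -0.07  2.05 -0.    1.01 -0.06]
```

```bash
python3 -m jog '[0,0,-0.3,-0.09,-0.03,-1, 0,0,-0.6,-0.09,-0.03,-2.13, 0,0,-1.1,-0.09,-0.03,-2.13, 0,0,-1.6,-0.09,-0.03,-2.13, 0,0,-2,-0.09,-0.03,-2.13, 0,0,-2.2,-0.09,-0.03,-2.13, 0,0,-2.2,-0.09,-0.03,-2.13]' && python3 -m jog '[0,0,0,0,0,0,0,0,0,0,0,0,0,0,0,0,0,0,0,0,0,0,0,0,0,0,0,0,0,0,0,0,0,0,0,0,0,0,0,0,0,0,0,0,0,0,0,0]' 20
```

```text
t: 10.7
ee_pos: [0.4503, 0.0127, 0.0108]
tool_rot: [-3.139, 0.001, 1.458]
wrist_force: [-0.8, -0.8, 0.1]
opening: 0.994
grip_force: 0.0
t: 11.5
ee_pos: [0.4517, 0.0124, 0.0125]
tool_rot: [3.141, -0.0, 1.454]
wrist_force: [-2.1, 0.1, 7.0]
opening: 0.522
grip_force: 62.1
```

```bash
python3 -m jog '[0,0,0.3,0,0,0, 0,0,1,0,0,0, 0,0,2,0,0,0, 0,0,3,0,0,0, 0,0,3.7,0,0,0, 0,-0.3,3.9,0,0,-1, 0,-1,4,0,0,-2.4, 0,-1.9,4,0,0,-3.8, 0,-2.8,4,0,0,-5.2, 0,-3.7,4,0,0,-6.6]' && python3 d.py 434.5 -344.5 160 25.3
```

```text
t: 12.5
ee_pos: [0.4504, -0.137, 0.1724]
tool_rot: [-3.141, -0.0, 0.874]
wrist_force: [1.1, -0.4, -1.0]
opening: 0.525
grip_force: 61.5
shift [-0.4  -5.19 -0.31] turn [-0.01  0.   -4.95] q [ 0.1   0.03  0.1   1.94 -0.    1.17 -0.49]
```

```bash
python3 -m jog '[0,-0.9,0,0,0,-1.4, -0.1,-1.8,0,0,0,-2.8, -0.2,-2.7,0,0,0,-3.9, -0.3,-3.6,0,0,0,-4.4, -0.4,-4.4,0,0,0,-4.8, -0.43,-5.1,0,0,0,-4.98, -0.43,-5.3,-0.5,0,0,-4.98, -0.43,-5.3,-1.2,0,0,-4.98, -0.43,-5.3,-1.8,0,0,-4.98, -0.43,-5.3,-1.8,0,0,-4.98]'; python3 d.py 434.5 -344.5 19 25.3;
```

```text
t: 13.5
ee_pos: [0.4318, -0.3464, 0.0971]
tool_rot: [-3.136, 0.003, 0.444]
wrist_force: [-0.2, 0.7, -0.5]
opening: 0.524
grip_force: 61.6
shift [ 0.07  0.05 -1.95] turn [-0.04 -0.06 -0.03] q [ 0.34  0.3   0.3   1.82 -0.1   1.04 -0.45]
```

```bash
python3 -m jog '[0.07,0.05,-0.5,0,0,0, 0.07,0.05,-1,0,0,0, 0.07,0.05,-1.4,0,0,0, 0.07,0.05,-1.65,0,0,0, 0.07,0.05,-1.8,0,0,0, 0.07,0.05,-1.88,0,0,0, 0.07,0.05,-1.93,0,0,0, 0.07,0.05,-1.95,0,0,0, 0.07,0.05,-1.95,0,0,0]';python3 d.py 434.5 -344.5 18.5 25.3
```

```text
t: 14.4
ee_pos: [0.4365, -0.3458, 0.0217]
tool_rot: [-3.141, 0.0, 0.444]
wrist_force: [-0.0, -0.8, -2.0]
opening: 0.522
grip_force: 61.7
shift [-0.05  0.03 -0.08] turn [-0.01 -0.   -0.02] q [ 0.35  0.41  0.28  1.86 -0.14  0.89 -0.43]
```

```bash
python3 -m jog '[0,0,-0.02,0,0,0, 0,0,-0.04,0,0,0, 0,0,-0.06,0,0,0,0,0,-0.06,0,0,0]' && python3 -m jog '[0,0,0,0,0,0,0,0,0,0,0,0,0,0,0,0,0,0,0,0,0,0,0,0,0,0,0,0,0,0,0,0,0.5,0,0,0,0,0,1.2,0,0,0,0,0,2.2,0,0,0,0,0,3.2,0,0,0,0,0,3.6,0,0,0]' 85; python3 d.py 452 -157.5 160 25
```

```text
t: 14.8
ee_pos: [0.4363, -0.3457, 0.0188]
tool_rot: [-3.14, 0.0, 0.444]
wrist_force: [0.3, -0.3, -0.8]
opening: 0.523
grip_force: 61.7
t: 15.8
ee_pos: [0.4375, -0.3468, 0.167]
tool_rot: [3.138, -0.003, 0.443]
wrist_force: [0.8, 0.8, 0.4]
opening: 0.996
grip_force: 0.0
shift [ 0.36  4.73 -0.18] turn [ 0.02  0.04 -0.08] q [ 0.32  0.23  0.31  1.74 -0.08  1.18 -0.48]
```

```bash
python3 -m jog '[0.1,0.9,0,0,0,0, 0.2,1.9,0,0,0,0, 0.3,2.9,0,0,0,0, 0.36,3.8,0,0,0,0, 0.36,4.5,0,0,0,0, 0.36,4.73,0,0,0,0, 0.36,4.73,0,0,0,0, 0.36,4.73,0,0,0,0]'; python3 d.py 452 -157.5 52 25; python3 - <<'E'
import fine
from look import *
d=cap('side');cap('top'); fine.A['x']=(.4345,-.3445,.06,.03,.05);fine.go(['x','hOb'])
E
```

```text
t: 16.6
ee_pos: [0.4507, -0.1577, 0.163]
tool_rot: [-3.141, 0.0, 0.443]
wrist_force: [-0.2, -0.7, -0.6]
opening: 0.993
grip_force: 0.0
shift [ 0.03  0.01 -2.78] turn [-0.   -0.01 -0.07] q [ 0.09  0.06  0.16  1.94 -0.01  1.15 -0.88]
top x 444 mean [ 434.9 -343.8] rect [ 435.6 -344.1   90.2   47.    25.3] circ [ 434.7 -344.2   48.5] z med/95 [0.0382 0.0434]
top hOb 430 mean [ 431.6 -339.9] rect [ 434.3 -340.7  145.5  146.2   72.8] circ [ 434.5 -343.6   79.2] z med/95 [0.0129 0.0243]
side x 414 mean [ 431.9 -347.9] rect [ 437.9 -344.8   97.1   46.9   25.1] circ [ 438.5 -345.7   51.5] z med/95 [0.0375 0.0402]
side hOb 449 mean [ 415.2 -356. ] rect [ 435.2 -344.2  125.4   76.7   25.3] circ [ 435.2 -344.3   73.2] z med/95 [0.0133 0.0271]
```

Both views measure the box at (435.6,-344) mm, 25.3°, with its top at 38 mm. That means it sits on the oblong holder's floor, centred. Next I grasp the first amber bottle.

```bash
python3 -m jog '[0.03,0.01,-0.6,0,0,0, 0.03,0.01,-1.2,0,0,0, 0.03,0.01,-1.8,0,0,0, 0.03,0.01,-2.3,0,0,0, 0.03,0.01,-2.6,0,0,0, 0.03,0.01,-2.78,0,0,0, 0.03,0.01,-2.78,0,0,0]' && python3 -m jog '[0,0,0,0,0,0,0,0,0,0,0,0,0,0,0,0,0,0,0,0,0,0,0,0,0,0,0,0,0,0,0,0,0,0,0,0,0,0,0,0,0,0,0,0,0,0,0,0]' 30 && python3 -m jog '[0,0,0.1,0,0,0,0,0,0.4,0,0,0,0,0,0.7,0,0,0,0,0,0.75,0,0,0,0,0,0.75,0,0,0,0,0,0.75,0,0,0,0,0,0.75,0,0,0]' && python3 -m jog '[0,0,0,0,0,0]'
```

```text
t: 17.4
ee_pos: [0.4516, -0.1565, 0.0513]
tool_rot: [-3.14, 0.001, 0.443]
wrist_force: [-0.2, -0.5, -0.0]
opening: 0.998
grip_force: 0.0
t: 18.2
ee_pos: [0.4531, -0.1564, 0.0532]
tool_rot: [3.141, -0.002, 0.444]
wrist_force: [-1.1, -1.4, 7.2]
opening: 0.63
grip_force: 61.7
t: 18.9
ee_pos: [0.4517, -0.156, 0.0813]
tool_rot: [-3.14, 0.001, 0.444]
wrist_force: [-0.1, -0.5, -1.4]
opening: 0.629
grip_force: 63.3
t: 19.0
ee_pos: [0.4517, -0.156, 0.0813]
tool_rot: [-3.14, 0.001, 0.444]
wrist_force: [0.5, 0.4, -1.9]
opening: 0.632
grip_force: 63.3
```

Reads about 1.6 N, so this one is empty. I'll set it down again.

```bash
python3 -m jog '[0,0,-0.25,0,0,0,0,0,-0.45,0,0,0,0,0,-0.58,0,0,0,0,0,-0.64,0,0,0,0,0,-0.68,0,0,0,0,0,-0.7,0,0,0,0,0,-0.7,0,0,0]'
```

```text
t: 19.7
ee_pos: [0.452, -0.1561, 0.0538]
tool_rot: [-3.141, 0.0, 0.444]
wrist_force: [0.4, -0.0, -2.5]
opening: 0.636
grip_force: 63.3
```

```bash
python3 -m jog '[0,0,-0.015,0,0,0,0,0,-0.02,0,0,0,0,0,-0.02,0,0,0]' && python3 -m jog '[0,0,0,0,0,0,0,0,0,0,0,0,0,0,0,0,0,0,0,0,0,0,0,0,0,0,0,0,0,0,0,0,0.5,0,0,0,0,0,1.2,0,0,0,0,0,2.2,0,0,0,0,0,2.8,0,0,0,0,0,2.8,0,0,0]' 85; python3 d.py 611 -3 165 25
```

```text
t: 20.0
ee_pos: [0.4523, -0.1561, 0.0533]
tool_rot: [-3.141, -0.0, 0.444]
wrist_force: [0.1, 0.7, 0.5]
opening: 0.633
grip_force: 63.7
t: 21.0
ee_pos: [0.4539, -0.1566, 0.1685]
tool_rot: [3.139, -0.005, 0.444]
wrist_force: [0.6, 0.4, 0.0]
opening: 0.992
grip_force: 0.0
shift [ 3.93  3.84 -0.09] turn [ 0.    0.06 -0.08] q [ 0.08  0.05  0.16  1.93 -0.01  1.16 -0.88]
```

```bash
python3 -m jog '[0.4,0.4,0,0,0,0, 1,1,0,0,0,0, 1.7,1.7,0,0,0,0, 2.4,2.4,0,0,0,0, 3.1,3.05,0,0,0,0, 3.6,3.5,0,0,0,0, 3.9,3.8,0,0,0,0, 3.93,3.84,0,0,0,0, 3.93,3.84,0,0,0,0, 3.93,3.84,0,0,0,0]'; python3 d.py 611 -3 52 25
```

```text
t: 22.0
ee_pos: [0.6085, -0.0037, 0.1646]
tool_rot: [-3.141, 0.001, 0.442]
wrist_force: [-0.5, 0.2, 0.3]
opening: 0.995
grip_force: 0.0
shift [ 0.06  0.02 -2.82] turn [-0.   -0.02 -0.07] q [-0.11  0.34  0.05  1.6  -0.02  1.21 -1.18]
```

```bash
python3 -m jog '[0.05,0.01,-0.6,0,0,0, 0.05,0.01,-1.2,0,0,0, 0.05,0.01,-1.8,0,0,0, 0.05,0.01,-2.3,0,0,0, 0.05,0.01,-2.6,0,0,0, 0.05,0.01,-2.8,0,0,0, 0.05,0.01,-2.8,0,0,0]' && python3 -m jog '[0,0,0,0,0,0,0,0,0,0,0,0,0,0,0,0,0,0,0,0,0,0,0,0,0,0,0,0,0,0,0,0,0,0,0,0,0,0,0,0,0,0,0,0,0,0,0,0]' 30 && python3 -m jog '[0,0,0.1,0,0,0,0,0,0.4,0,0,0,0,0,0.7,0,0,0,0,0,0.75,0,0,0,0,0,0.75,0,0,0,0,0,0.75,0,0,0,0,0,0.75,0,0,0]' && python3 -m jog '[0,0,0,0,0,0]'
```

```text
t: 22.7
ee_pos: [0.6107, -0.0025, 0.0525]
tool_rot: [-3.14, 0.001, 0.443]
wrist_force: [-0.9, -0.1, -0.1]
opening: 1.001
grip_force: 0.0
t: 23.5
ee_pos: [0.6122, -0.0023, 0.0545]
tool_rot: [3.141, -0.002, 0.444]
wrist_force: [-0.4, -1.1, 5.9]
opening: 0.628
grip_force: 62.7
t: 24.2
ee_pos: [0.6108, -0.0021, 0.0824]
tool_rot: [-3.14, 0.001, 0.444]
wrist_force: [-0.7, -0.1, -0.8]
opening: 0.63
grip_force: 63.3
t: 24.3
ee_pos: [0.6109, -0.0022, 0.0825]
tool_rot: [-3.14, 0.001, 0.444]
wrist_force: [-0.5, 0.0, -2.3]
opening: 0.625
grip_force: 63.3
```

Also empty, so the full one must be b408. I'll set this one down and carry on.

```bash
python3 -m jog '[0,0,-0.25,0,0,0,0,0,-0.45,0,0,0,0,0,-0.58,0,0,0,0,0,-0.64,0,0,0,0,0,-0.68,0,0,0,0,0,-0.71,0,0,0,0,0,-0.72,0,0,0,0,0,-0.72,0,0,0]'; python3 -m jog '[0,0,0,0,0,0,0,0,0,0,0,0,0,0,0,0,0,0,0,0,0,0,0,0,0,0,0,0,0,0,0,0,0.5,0,0,0,0,0,1.2,0,0,0,0,0,2.2,0,0,0,0,0,2.8,0,0,0,0,0,2.8,0,0,0]' 85; python3 d.py 620 -325 165 0
```

```text
t: 25.1
ee_pos: [0.6114, -0.0021, 0.0546]
tool_rot: [-3.141, -0.0, 0.444]
wrist_force: [-0.3, 0.5, 2.6]
opening: 0.634
grip_force: 63.5
t: 26.1
ee_pos: [0.6133, -0.0021, 0.1704]
tool_rot: [3.14, -0.006, 0.444]
wrist_force: [0.3, 0.2, -0.2]
opening: 0.992
grip_force: 0.0
shift [ 0.17 -8.07 -0.14] turn [ 0.    0.07 -5.08] q [-0.11  0.34  0.05  1.58 -0.02  1.21 -1.18]
```

```bash
python3 -m jog '[0,-0.4,0,0,0,1, 0,-1.1,0,0,0,2, 0.05,-1.9,0,0,0,3, 0.1,-2.8,0,0,0,4, 0.1,-3.7,0,0,0,5, 0.1,-4.6,0,0,0,6, 0.1,-5.5,0,0,0,7, 0.17,-6.4,0,0,0,8, 0.17,-7.2,0,0,0,9, 0.17,-7.7,0,0,0,9.5]'>/dev/null; python3 -m jog '[0,-0.2,0,0,0,0.4,0,-0.35,0,0,0,0.4,0,-0.35,0,0,0,0.4,0,-0.35,0,0,0,0.4]'; python3 d.py 620 -325 52 75
```

```text
t: 27.5
ee_pos: [0.6181, -0.3232, 0.1658]
tool_rot: [-3.14, -0.0, 1.308]
wrist_force: [0.5, 0.3, 0.4]
opening: 0.995
grip_force: 0.0
shift [ 0.05 -0.05 -2.84] turn [-0.01 -0.02  0.02] q [ 0.38  0.53  0.05  1.33 -0.03  1.29  0.17]
```

```bash
python3 -m jog '[0.04,-0.04,-0.6,0,0,0, 0.04,-0.04,-1.2,0,0,0, 0.04,-0.04,-1.8,0,0,0, 0.04,-0.04,-2.3,0,0,0, 0.04,-0.04,-2.6,0,0,0, 0.04,-0.04,-2.82,0,0,0, 0.04,-0.04,-2.82,0,0,0]' && python3 -m jog '[0,0,0,0,0,0,0,0,0,0,0,0,0,0,0,0,0,0,0,0,0,0,0,0,0,0,0,0,0,0,0,0,0,0,0,0,0,0,0,0,0,0,0,0,0,0,0,0]' 30 && python3 -m jog '[0,0,0.1,0,0,0,0,0,0.4,0,0,0,0,0,0.7,0,0,0,0,0,0.75,0,0,0,0,0,0.75,0,0,0,0,0,0.75,0,0,0,0,0,0.75,0,0,0]' && python3 -m jog '[0,0,0,0,0,0]'
```

```text
t: 28.2
ee_pos: [0.6193, -0.3251, 0.0525]
tool_rot: [-3.139, -0.0, 1.308]
wrist_force: [-0.2, -0.3, 0.0]
opening: 0.996
grip_force: 0.0
t: 29.0
ee_pos: [0.6207, -0.3262, 0.0554]
tool_rot: [3.139, 0.001, 1.308]
wrist_force: [-0.5, 0.1, 4.5]
opening: 0.629
grip_force: 62.3
t: 29.7
ee_pos: [0.6192, -0.3255, 0.0827]
tool_rot: [-3.14, 0.0, 1.308]
wrist_force: [0.9, -0.4, -3.7]
opening: 0.629
grip_force: 64.0
t: 29.8
ee_pos: [0.6193, -0.3256, 0.0828]
tool_rot: [-3.14, 0.0, 1.308]
wrist_force: [-0.3, -0.4, -3.7]
opening: 0.63
grip_force: 64.0
```

Full one confirmed (3.7 N). I carry it high to the small round holder.

```bash
python3 -m jog '[0,0,0.5,0,0,0, 0,0,1.3,0,0,0, 0,0,2.2,0,0,0, 0,0,3,0,0,0, 0,0.2,3.6,0,0,0, 0,0.8,3.8,0,0,0, 0,1.6,3.8,0,0,0, 0,2.5,3.8,0,0,0, 0,3.4,3.8,0,0,0, 0,4.3,3.8,0,0,0]' >/dev/null;  python3 -m jog '[0,0.9,0,0,0,0, 0,1.8,0,0,0,0, 0,2.7,0,0,0,0, 0,3.6,0,0,0,0, 0,4.5,0,0,0,0, 0,5.4,0,0,0,0, 0,6.3,0,0,0,0, 0,7.2,0,0,0,0, 0,8.1,0,0,0,0, 0,9,0,0,0,0]';python3 d.py 611 338 235 75
```

```text
t: 31.8
ee_pos: [0.6194, 0.2075, 0.2352]
tool_rot: [-3.14, 0.001, 1.307]
wrist_force: [0.2, 0.3, -3.9]
opening: 0.625
grip_force: 64.6
shift [-0.21  3.26 -0.  ] turn [ 0.   -0.01  0.02] q [-0.26  0.4  -0.18  1.36  0.07  1.38 -0.7 ]
```

```bash
python3 -m jog '[-0.05,0.9,0,0,0,0, -0.1,1.8,0,0,0,0, -0.2,2.6,0,0,0,0, -0.21,3.1,0,0,0,0, -0.21,3.29,0,0,0,0, -0.21,3.29,-0.6,0,0,0, -0.21,3.29,-1.4,0,0,0, -0.21,3.29,-2.2,0,0,0, -0.21,3.29,-2.9,0,0,0, -0.21,3.29,-3.3,0,0,0]' >/dev/null; python3 -m jog '[0,0,0,0,0,0,0,0,0,0,0,0,0,0,0,0,0,0]'; python3 d.py 611 338 61.5 75
```

```text
t: 33.1
ee_pos: [0.6123, 0.3383, 0.1056]
tool_rot: [3.14, -0.002, 1.307]
wrist_force: [-0.1, 0.2, -4.3]
opening: 0.631
grip_force: 64.6
shift [-0.03 -0.01 -1.1 ] turn [-0.02  0.02  0.02] q [-0.43  0.59 -0.21  1.38  0.12  1.19 -0.91]
```

```bash
python3 -m jog '[-0.03,-0.01,-0.3,0,0,0, -0.03,-0.01,-0.6,0,0,0, -0.03,-0.01,-0.8,0,0,0, -0.03,-0.01,-0.92,0,0,0, -0.03,-0.01,-1,0,0,0, -0.03,-0.01,-1.04,0,0,0, -0.03,-0.01,-1.07,0,0,0, -0.03,-0.01,-1.09,0,0,0,-0.03,-0.01,-1.09,0,0,0]'; python3 d.py 611 338 61.5 75
```

```text
t: 34.0
ee_pos: [0.6102, 0.338, 0.0613]
tool_rot: [-3.141, -0.001, 1.308]
wrist_force: [-3.3, -0.8, 4.8]
opening: 0.627
grip_force: 65.4
shift [ 0.02 -0.    0.  ] turn [-0.01 -0.    0.01] q [-0.43  0.62 -0.21  1.41  0.13  1.12 -0.92]
```

It has touched the floor (+4.8 N), so I release it and look.

```bash
python3 -m jog '[0,0,0,0,0,0,0,0,0,0,0,0,0,0,0,0,0,0,0,0,0,0,0,0,0,0,0,0,0,0,0,0,0.5,0,0,0,0,0,1.2,0,0,0,0,0,2.2,0,0,0,0,0,3,0,0,0,0,0,3,0,0,0]' 85; python3 d.py 600 176 180 75; python3 - <<'E'
from look import *
import fine
d=cap('top');cap('side')
print('flask');fine.go(['flask'],['top','side'])
fine.A['cap']=(.611,.338,.04,.112,.15);fine.go(['cap','b303','b354'])
E
```

```text
t: 35.0
ee_pos: [0.612, 0.3389, 0.1857]
tool_rot: [3.137, -0.006, 1.307]
wrist_force: [0.5, -1.2, 0.2]
opening: 0.997
grip_force: 0.0
shift [-0.3  -4.07 -0.14] turn [-0.05  0.07  0.02] q [-0.43  0.52 -0.21  1.29  0.11  1.33 -0.9 ]
flask
top flask 68 mean [599.1 177.5] rect [599.9 177.4  24.4  29.2  12.2] circ [598.3 177.2  14.9] z med/95 [0.1337 0.1393]
side flask 44 mean [598.7 174.5] rect [600.7 177.9  35.8  20.7  60.3] circ [596.9 180.1  18.9] z med/95 [0.1317 0.138 ]
top cap few
top b303 121 mean [610.8  -2.9] rect [611.4  -3.2  34.1  34.8  51.8] circ [612.2  -3.9  19.3] z med/95 [0.1149 0.1197]
top b354 122 mean [ 450.8 -157.1] rect [ 450.3 -157.2   32.4   32.9   88.7] circ [ 451.2 -158.    18.2] z med/95 [0.1152 0.12  ]
side cap 53 mean [607.6 335.9] rect [610.  337.3  40.5  33.5  73.4] circ [611.  338.5  23.9] z med/95 [0.1196 0.123 ]
side b303 76 mean [608.6  -6.7] rect [611.8  -4.3  41.1  31.7  42.8] circ [611.8  -4.3  20.6] z med/95 [0.1133 0.1164]
side b354 102 mean [ 448.7 -161.6] rect [ 452.4 -160.6   36.9   34.4    0.6] circ [ 454.  -158.2   20.8] z med/95 [0.114 0.117]
```

```bash
python3 -m jog '[0,-0.6,0,0,0,0, -0.1,-1.4,0,0,0,0, -0.2,-2.3,0,0,0,0, -0.3,-3.2,0,0,0,0, -0.3,-3.8,0,0,0,0, -0.3,-4.05,0,0,0,0, -0.3,-4.05,0,0,0,0, -0.3,-4.05,0,0,0,0]'; python3 d.py 599.8 176.5 84 75
```

```text
t: 35.9
ee_pos: [0.5975, 0.1772, 0.1791]
tool_rot: [-3.139, -0.0, 1.309]
wrist_force: [-1.0, 1.0, 0.2]
opening: 0.994
grip_force: 0.0
shift [ 0.06 -0.02 -2.38] turn [-0.01 -0.02 -0.  ] q [-0.22  0.37 -0.18  1.53  0.07  1.25 -0.67]
```

```bash
python3 -m jog '[0.05,-0.02,-0.5,0,0,0, 0.05,-0.02,-1,0,0,0, 0.05,-0.02,-1.5,0,0,0, 0.05,-0.02,-2,0,0,0, 0.05,-0.02,-2.25,0,0,0, 0.05,-0.02,-2.35,0,0,0, 0.05,-0.02,-2.35,0,0,0]' && python3 -m jog '[0,0,0,0,0,0,0,0,0,0,0,0,0,0,0,0,0,0,0,0,0,0,0,0,0,0,0,0,0,0,0,0,0,0,0,0,0,0,0,0,0,0,0,0,0,0,0,0]' 10 && python3 -m jog '[0,0,0.1,0,0,0,0,0,0.4,0,0,0,0,0,1,0,0,0,0,0,1.8,0,0,0,0,0,2.6,0,0,0,0,0,3.2,0,0,0,0,0,3.5,0,0,0,0,0,3.5,0,0,0]'; python3 d.py 595.5 -173.5 224 75;  python3 - <<'E'
from look import *
s=cap('side');b=s['frame'][60:240,220:460]
cv2.imwrite('pics/c2.png',cv2.resize(b,(720,540),interpolation=cv2.INTER_CUBIC)[...,::-1])
E
```

```text
t: 36.6
ee_pos: [0.5998, 0.1756, 0.0856]
tool_rot: [-3.14, 0.0, 1.309]
wrist_force: [0.1, -0.4, -0.0]
opening: 0.996
grip_force: 0.0
t: 37.4
ee_pos: [0.6003, 0.1748, 0.0862]
tool_rot: [-3.141, -0.0, 1.308]
wrist_force: [0.8, -0.1, 4.2]
opening: 0.309
grip_force: 59.0
t: 38.2
ee_pos: [0.6005, 0.175, 0.2275]
tool_rot: [3.14, -0.001, 1.308]
wrist_force: [1.1, 0.8, -3.0]
opening: 0.309
grip_force: 59.2
shift [-0.13 -8.71 -0.09] turn [-0.01  0.02  0.02] q [-0.22  0.34 -0.18  1.46  0.06  1.34 -0.66]
```

View pics/c2.png

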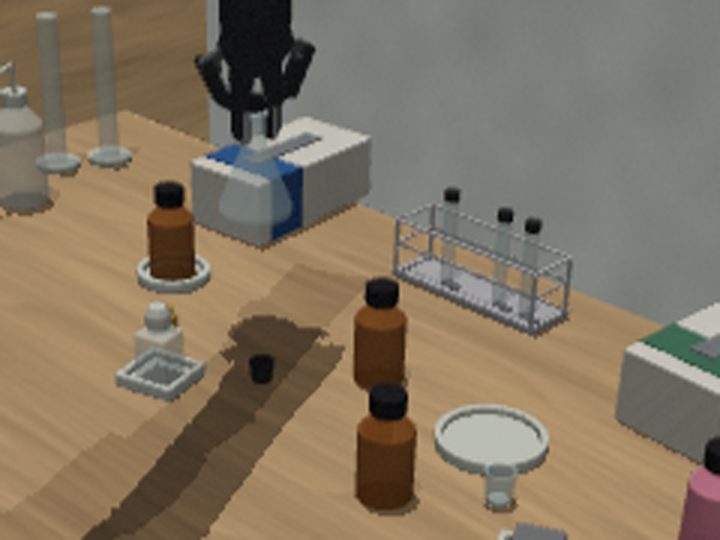

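Flask upright at crop (255,190). Full bottle in the small round holder (172,270), the two empties standing (380,330) and (387,450), dropper over the square holder (160,350). I carry the flask to the large holder at (490,440).

```bash
python3 -m jog '[0,-0.4,0,0,0,0, 0,-1.1,0,0,0,0, 0,-2,0,0,0,0, 0,-2.9,0,0,0,0, 0,-3.8,0,0,0,0, 0,-4.7,0,0,0,0, 0,-5.6,0,0,0,0, -0.1,-6.5,0,0,0,0, -0.13,-7.3,0,0,0,0, -0.13,-8,0,0,0,0]' >/dev/null;  python3 -m jog '[0,-0.4,0,0,0,0, 0,-0.68,0,0,0,0, 0,-0.7,-0.5,0,0,0, 0,-0.7,-1.2,0,0,0, 0,-0.7,-2,0,0,0, 0,-0.7,-2.6,0,0,0, 0,-0.7,-2.9,0,0,0,0,-0.7,-2.9,0,0,0,0,-0.7,-2.9,0,0,0]'; python3 d.py 595.5 -173.5 92.2 75
```

```text
t: 40.15
ee_pos: [0.5954, -0.173, 0.1107]
tool_rot: [3.142, 0.0, 1.308]
wrist_force: [0.2, 0.4, -1.6]
opening: 0.307
grip_force: 59.3
shift [ 0.   -0.01 -0.46] turn [0.   0.   0.01] q [ 0.21  0.41 -0.    1.62  0.    1.11 -0.05]
```

```bash
python3 -m jog '[0,0,-0.15,0,0,0, 0,0,-0.28,0,0,0, 0,0,-0.36,0,0,0, 0,0,-0.4,0,0,0, 0,0,-0.43,0,0,0, 0,0,-0.45,0,0,0, 0,0,-0.46,0,0,0,0,0,-0.46,0,0,0]'
```

```text
t: 40.95
ee_pos: [0.5951, -0.1733, 0.092]
tool_rot: [-3.141, 0.0, 1.308]
wrist_force: [-1.1, 0.4, 5.3]
opening: 0.311
grip_force: 59.5
```

Contact is gentle (+5.3 N). I release, rise, back the arm off and check everything.

```bash
python3 -m jog '[0,0,0,0,0,0,0,0,0,0,0,0,0,0,0,0,0,0,0,0,0,0,0,0,0,0,0,0,0,0,0,0,0.5,0,0,0,0,0,1.2,0,0,0,0,0,2.2,0,0,0,0,0,3.2,0,0,0,0,0,3.4,0,0,0]' 85; python3 -m jog '[-0.5,0.3,0.3,0,0,0, -1.2,0.9,0.5,0,0,0, -2,1.7,0.7,0,0,0, -2.8,2.5,0.9,0,0,0, -3.5,3.3,1,0,0,0, -4,3.8,1,0,0,0,-4,3.8,1,0,0,0,-4,3.8,1,0,0,0]'; python3 - <<'E'
from look import *
import fine
t=cap('top');s=cap('side')
r=lambda c:cv2.resize(c,(800,300),interpolation=cv2.INTER_CUBIC)
cv2.imwrite('pics/end.png',np.vstack([r(t['frame'][130:245,160:467]),r(s['frame'][120:270,200:500])])[...,::-1])
fine.A['cap']=(.611,.338,.04,.11,.14);fine.A['fl']=(.5955,-.1735,.05,.125,.16);fine.A['dr']=(.4385,.158,.035,.035,.07);fine.A['drc']=(.4385,.158,.035,.072,.1);fine.A['bx']=(.4345,-.3445,.06,.03,.05)
fine.go(['cap','fl','dr','drc','bx','b303','b354'])
E
```

```text
t: 41.95
ee_pos: [0.5967, -0.1738, 0.2328]
tool_rot: [3.135, -0.0, 1.307]
wrist_force: [-0.2, 0.5, 0.8]
opening: 0.995
grip_force: 0.0
t: 42.75
ee_pos: [0.4347, -0.0213, 0.2674]
tool_rot: [-3.141, 0.0, 1.308]
wrist_force: [0.3, 0.3, 0.4]
opening: 0.997
grip_force: 0.0
top cap 124 mean [608.6 338.1] rect [609.4 338.6  35.3  34.5  69.3] circ [610.2 338.6  18.8] z med/95 [0.1203 0.1257]
top fl 75 mean [ 593.3 -167.3] rect [ 594.3 -167.1   29.4   26.5   44.6] circ [ 594.4 -167.6   15.6] z med/95 [0.1396 0.1457]
top dr 128 mean [433.8 154.9] rect [438.5 158.1  42.9  39.9  15. ] circ [438.1 158.2  26.1] z med/95 [0.059 0.066]
top drc 72 mean [436.7 157.1] rect [438.1 157.3  23.8  27.5  89.8] circ [438.2 158.2  14. ] z med/95 [0.0871 0.0937]
top bx 446 mean [ 434.9 -344. ] rect [ 435.6 -344.1   90.2   46.7   25.6] circ [ 434.7 -344.2   48.2] z med/95 [0.0382 0.0437]
top b303 few
top b354 122 mean [ 450.8 -157.1] rect [ 450.2 -156.8   32.3   32.8   89.9] circ [ 451.7 -157.2   17.9] z med/95 [0.1157 0.1197]
side cap 57 mean [606.8 335.7] rect [610.  339.2  37.3  34.   64.3] circ [608.  340.5  21.7] z med/95 [0.1196 0.1223]
side fl 62 mean [ 591.8 -172.4] rect [ 594.5 -170.8   28.7   21.3   37.7] circ [ 594.1 -170.1   14.9] z med/95 [0.1366 0.1422]
side dr 164 mean [432.2 148.4] rect [435.8 156.1  43.7  44.1  22.8] circ [438.  155.   25.5] z med/95 [0.0538 0.0658]
side drc 60 mean [435.  153.2] rect [435.  153.3  23.8  25.5  50.9] circ [435.9 155.7  14.3] z med/95 [0.083  0.0913]
side bx 409 mean [ 432.2 -347.7] rect [ 436.1 -345.1   95.1   46.1   25.8] circ [ 435.  -344.4   48.3] z med/95 [0.0374 0.04  ]
side b303 72 mean [609.4  -6.6] rect [611.2  -4.9  39.8  31.8  43.6] circ [610.4  -4.8  20.4] z med/95 [0.1139 0.1162]
side b354 102 mean [ 449. -161.] rect [ 452.3 -158.1   40.9   33.4   42.3] circ [ 452.8 -159.5   21.1] z med/95 [0.1135 0.1167]
```

View pics/end.png

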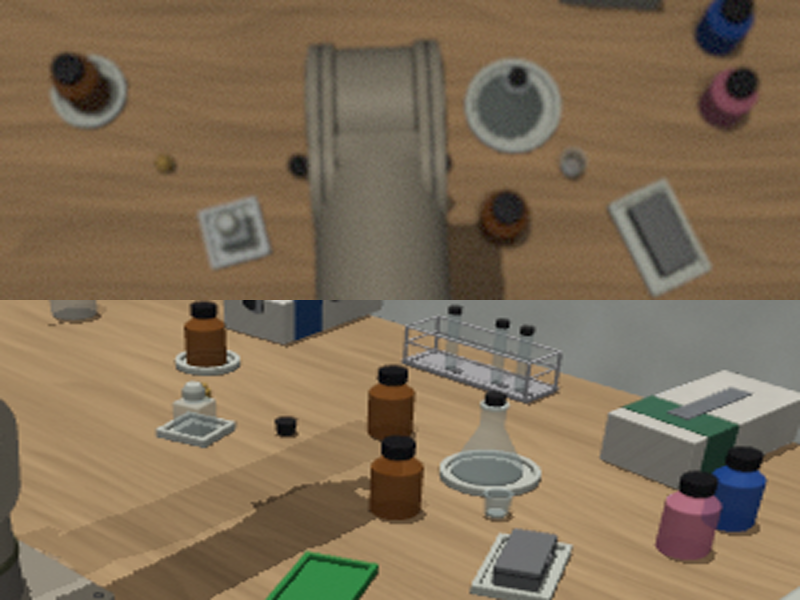

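The top view shows the flask at (510,102), inside the large holder. The box (660,232), dropper (233,230) and full bottle (85,90) are seated, and both empties are upright. All measured offsets are under 7 mm, and heights match a 6 mm floor.

```bash
python3 -c "
from plant import *
print(close_job())"
```

```text
the job is handed in; nothing more can be done
None
```

The job is handed in at about 43 s: the flask, slide box, dropper bottle and full amber bottle measured within about 7 mm of their holders' centres and at floor height, and both empties stand upright on the bench; the judge gave no verdict.

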